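# Load the thread stands

### The arm

A 7-joint arm with a two-finger parallel gripper is mounted at the origin on the work surface. World frame = base frame: x ahead of the robot, y to its left, z up, the work surface at z = 0. Lengths are in m, angles in degrees, forces in N, time in s.
With the tool pointing down it reaches from about 0.425 to 0.925 m from the base axis. Payload 6.8 kg.
Tool frame: the origin (TCP) lies at the very end of the fingers, on their centre line; the grasp point (between the pads) lies 19 mm behind it; z points along the fingers, y is the line along which they close (so a half turn about z gives the same grasp; the last joint's range is limited). The gripper opens to 85 mm and grips with 20 to 120 N. Pads are 22 mm wide; open, the fingers measure 114 mm over their backs; the gripper's body (76 mm by 85 mm) begins 54 mm behind the grasp point. The pads swing forward as they close: fully open they stand 13 mm farther back than shut.
Start: joints at [-6.194, 27.33, 1.283, 89.118, -0.659, 63.558, -4.761], TCP at [0.675, 0, 0.231] pointing down, gripper open.
Joint ranges: [-169.35, 169.35], [-19.33, 120.38], [-80.79, 83.38], [13.8, 139.57], [-78.32, 258.32], [9.67, 109.79], [-169.56, 169.56]. Speed limits (degrees/s): [136.94, 136.94, 180, 180, 180, 180, 180].

### API

Orientations are given as [roll, pitch, yaw] about the fixed x, y, z axes, in that order (R = Rz(yaw) Ry(pitch) Rx(roll)).
In Python, from plant import manip, fingers, inverse_kinematics, cams, job, finder, telemetry gives the robot as it stands. Calls block until the motion is done:
- manip.move_to(position, orientation): joint-space move of the TCP to a pose.
- manip.move_straight(position, attitude=None, velocity=0.15): straight line of the TCP; attitude=None keeps the orientation; velocity is the mean speed in m/s.
- manip.move_joints(angles): joint-space move.
- fingers.release() and fingers.close_gripper(force=None): open the fingers fully, or close them until they stop; force is the grip in N (None keeps the last).
- manip.hold(seconds).
- inverse_kinematics(position, orientation): joint angles nearest the present ones, or None.
- cams.read_camera(name): name is "scene" or "side" or "wrist"; returns a dict with "pixels" (400x640x3 uint8, red, green, blue), "camera_matrix" (3x3 intrinsics, pixels), "R" (3x3) and "t" (3): a world point X has camera coordinates R X + t; the wrist camera has in their place "tool_from_camera" (4x4, takes a point from camera to tool coordinates, whose origin is the TCP and whose axes are the flange's). Camera axes: x right, y down, z forward; pixel columns grow to the right and rows downward; lengths in m; the calibration is good to about 2 mm. A picture is of the moment at which its call begins: read the wrist's pose just before it. There is no depth.
A pose or a line that the arm cannot do raises manip.Unreachable and nothing moves.
- job.sign_off(): hands the job in; it is judged then, once.
Trained networks look in the newest picture that a camera, given by its name, has taken for a name from the list of things; names that differ only in an ending like _2 or _b are one class to them, and where a whole thing is asked for, a point or a joint stands for the part that bears it (a point fixed in the world has none). Each returns a list of dicts, best first, with "confidence" (0 to 1); they miss things now and then, are a little off and sometimes report something else, mostly with a low value. They report only what shows in the picture. A call takes as long as a camera call.
- finder.boxes_of(camera, target): "uv" ([column, row] in pixels, amid what is visible of it).
- finder.trace(camera, target): "pixels" (400x640 bool, what is visible of it) and "uv" ([column, row] in pixels, amid what is visible of it).
- finder.place_of(camera, target): "uv" ([column, row] in pixels: a listed point, or the origin of a listed thing).
Readings, each from a call of its own:
- telemetry.read_time(): time.
- telemetry.read_joint_pos(): joint angles.
- telemetry.read_qvel(): joint speeds.
- telemetry.read_tau(): joint torques, N m.
- telemetry.read_position(): TCP position.
- telemetry.read_ee_rot(): TCP orientation.
- telemetry.read_force(): force on the tool from outside, world axes, zero at the start.
- telemetry.read_wrist_torque(): the same for the moment, N m.
- telemetry.read_grip_width(): finger opening in m.
- telemetry.read_gripper_force(): force on a finger pad.
Only numpy, scipy, OpenCV 4.12 (cv2) and the standard library are available. Lean on these libraries where they do the work, as an engineer would, in place of code of your own. Each camera call takes 0.05 s, during which the arm holds its last target. There are 200 camera calls.

### The job

Load the two thread stands for the next bag: on the dark square walnut stand put the red spool at the bottom and the white one on top of it; on the pale round beech stand put the black spool at the bottom and the yellow one on top. Thread each spool over the spindle, all the way down so that it sits flat. Leave the spare green spool, the rivet jar and the wax tin standing where they are.

Things in the scene. Friction and masses are not known exactly. Their poses are not given: they have to be found in the camera images.
- red_spool: A red spool of waxed thread: a round reel standing on its flat end, 56 mm in diameter, 28 mm high, red but for a thin brown card ring round its open bore, 22 mm in diameter, right through. About 60 g, loose. Origin: centre of the underside; z up along the bore. Both ends are alike; yaw does not matter. Gripped across its diameter.
- white_spool: A white spool of waxed thread: a round reel standing on its flat end, 56 mm in diameter, 28 mm high, white but for a thin brown card ring round its open bore, 22 mm in diameter, right through. About 60 g, loose. Origin: centre of the underside; z up along the bore. Both ends are alike; yaw does not matter. Gripped across its diameter.
- black_spool: A black spool of waxed thread: a round reel standing on its flat end, 56 mm in diameter, 28 mm high, black but for a thin brown card ring round its open bore, 22 mm in diameter, right through. About 60 g, loose. Origin: centre of the underside; z up along the bore. Both ends are alike; yaw does not matter. Gripped across its diameter.
- yellow_spool: A yellow spool of waxed thread: a round reel standing on its flat end, 56 mm in diameter, 28 mm high, yellow but for a thin brown card ring round its open bore, 22 mm in diameter, right through. About 60 g, loose. Origin: centre of the underside; z up along the bore. Both ends are alike; yaw does not matter. Gripped across its diameter.
- green_spool: A green spool of waxed thread: a round reel standing on its flat end, 56 mm in diameter, 28 mm high, green but for a thin brown card ring round its open bore, 22 mm in diameter, right through. About 60 g, loose. Origin: centre of the underside; z up along the bore. Both ends are alike; yaw does not matter. Gripped across its diameter. It is a spare and is not needed.
- walnut_stand: Thread stand with a dark walnut base, 84 mm square and 12 mm thick. In its middle a round-tipped steel spindle, 10 mm in diameter, rises to 70 mm above the bench (two spools reach 68 mm). Fixed to the bench. Origin: centre of the base's underside, on the spindle's axis, at bench height; z up.
- beech_stand: Thread stand with a pale beech base, a round disc 88 mm in diameter and 12 mm thick. In its middle a round-tipped steel spindle, 10 mm in diameter, rises to 70 mm above the bench (two spools reach 68 mm). Fixed to the bench. Origin: centre of the base's underside, on the spindle's axis, at bench height; z up.
- rivet_jar: Amber glass jar of rivets with a dark lid, 48 mm in diameter and 60 mm high, 150 g, loose; not to be moved. Origin: centre of the underside, z up.
- wax_tin: Flat round tin of wax, plain dark grey steel, shut (no hole), 62 mm in diameter and 26 mm high, 120 g, loose; not to be moved. Origin: centre of the underside, z up. Spools, stands, jar and tin start at least 110 mm apart, centre to centre.

How it is judged (in metres and radians):
At the end, for the whole second after the job is handed in: Red lies on the walnut base, white on red, black on the beech base, yellow on black: each within 10 mm of the spindle axis and 5 mm of its height, tilt under 0.12 rad, released, at rest. Green spool, jar and tin upright, within 15 mm of their start (horizontal distance between each of red_spool, white_spool and walnut_stand below 0.01 m and z of red_spool in the frame of walnut_stand between 0.007 and 0.017 m and angle between each of red_spool, white_spool, black_spool, yellow_spool, green_spool, rivet_jar, wax_tin's own z axis and vertical below 0.12 rad and linear speed of each of red_spool, white_spool, black_spool, yellow_spool below 0.02 m/s and angular speed of each of red_spool, white_spool, black_spool, yellow_spool below 0.2 rad/s and z of white_spool in the frame of walnut_stand between 0.035 and 0.045 m and horizontal distance between each of black_spool, yellow_spool and beech_stand below 0.01 m and z of black_spool in the frame of beech_stand between 0.007 and 0.017 m and z of yellow_spool in the frame of beech_stand between 0.035 and 0.045 m and distance of each of green_spool, rivet_jar, wax_tin from where it was at the start of the episode below 0.015 m); the robot touches nothing.
It fails at once if the spare green spool is shifted by more than 15 mm or tipped over (distance of green_spool from where it was at the start of the episode above 0.015 m or angle between green_spool's own z axis and vertical above 0.3 rad).
It fails at once if the rivet jar is shifted by more than 15 mm or tipped over (distance of rivet_jar from where it was at the start of the episode above 0.015 m or angle between rivet_jar's own z axis and vertical above 0.3 rad).
It fails at once if the wax tin is shifted by more than 15 mm or tipped over (distance of wax_tin from where it was at the start of the episode above 0.015 m or angle between wax_tin's own z axis and vertical above 0.3 rad).
It also fails if it takes over 112 s, if anything falls off the work surface, if the arm or the gripper's body presses on something with over 40 N, if the wrist force passes 120 N, or if a joint passes its speed limit or range.

## Working session

There is one attempt and no reset: what is moved stays moved. The work goes in short steps, each a Python script; the robot and the scene stay as the last script left them, time stands still between calls to the robot, and variables do not carry over. Pictures are saved under pics/ and viewed, at most 14 in all, crops included, and the job is handed in when it is done.

```bash
mkdir -p pics; ls; python3 - <<'E'
from plant import *
import cv2,numpy as np
for c in("scene","side","wrist"):
    d=cams.read_camera(c); cv2.imwrite(f"pics/{c}0.png",d["pixels"][:,:,::-1])
    if "R" in d: print(c,-d["R"].T@d["t"],d["camera_matrix"].tolist())
    else: print(d["tool_from_camera"])
    for n in "red_spool white_spool black_spool yellow_spool green_spool walnut_stand beech_stand rivet_jar wax_tin".split():
        print(c,n,[(np.round(r["uv"],1).tolist(),round(r["confidence"],2)) for r in finder.place_of(c,n)][:3])
print(telemetry.read_time(),telemetry.read_ee_rot(),telemetry.read_position())
E
```

```text
pics
plant.py
scene [0.94150999 0.29317971 0.67950908] [[403.4101739999824, 0.0, 324.5395804087729], [0.0, 403.4101739999824, 194.39975938512134], [0.0, 0.0, 1.0]]
scene red_spool [([432.7, 318.8], 0.83)]
scene white_spool [([295.6, 230.3], 0.96)]
scene black_spool [([243.7, 192.2], 0.64), ([263.4, 134.0], 0.53), ([194.5, 157.1], 0.45)]
scene yellow_spool [([439.1, 230.7], 0.77)]
scene green_spool [([261.4, 133.0], 0.37)]
scene walnut_stand [([380.4, 193.5], 0.64)]
scene beech_stand [([309.6, 168.6], 0.68)]
scene rivet_jar [([381.6, 263.0], 0.67), ([264.2, 135.9], 0.18)]
scene wax_tin [([193.1, 155.6], 0.9)]
side [ 0.35275361 -0.50174754  0.59831282] [[361.75008434446573, 0.0, 315.53334915799485], [0.0, 361.75008434446573, 200.39394713054605], [0.0, 0.0, 1.0]]
side red_spool [([302.9, 134.1], 0.52)]
side white_spool [([347.4, 204.2], 0.94), ([247.6, 162.2], 0.4)]
side black_spool [([368.3, 258.2], 0.76)]
side yellow_spool [([248.0, 160.4], 0.69)]
side green_spool [([314.2, 321.3], 0.77)]
side walnut_stand [([262.9, 196.0], 0.61)]
side beech_stand [([294.4, 252.1], 0.89)]
side rivet_jar [([306.3, 161.1], 0.96), ([312.0, 318.5], 0.64)]
side wax_tin [([409.2, 332.4], 0.81)]
[[-1.13246682e-03 -9.65964848e-01 -2.58670892e-01  6.53803766e-02]
 [ 9.99998927e-01 -1.33432043e-03  6.04787891e-04 -1.01097432e-03]
 [-9.29353699e-04 -2.58669930e-01  9.65965322e-01 -1.44233252e-01]
 [ 0.00000000e+00  0.00000000e+00  0.00000000e+00  1.00000000e+00]]
wrist red_spool []
wrist white_spool [([270.2, 171.1], 0.63)]
wrist black_spool [([259.2, 285.1], 0.67)]
wrist yellow_spool []
wrist green_spool []
wrist walnut_stand [([97.2, 77.5], 0.89)]
wrist beech_stand [([140.3, 233.8], 0.58)]
wrist rivet_jar []
wrist wax_tin []
1.5 [-1.79996361e+02  1.62963901e-04  9.00001459e+01] [6.74999747e-01 1.05587711e-05 2.31284134e-01]
```

View pictures.

View pics/scene0.png

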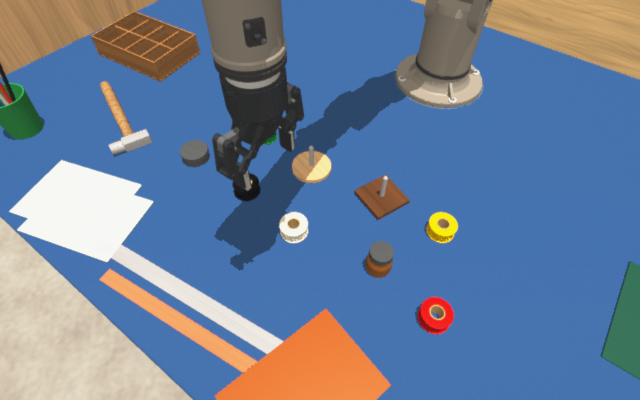

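View pics/side0.png

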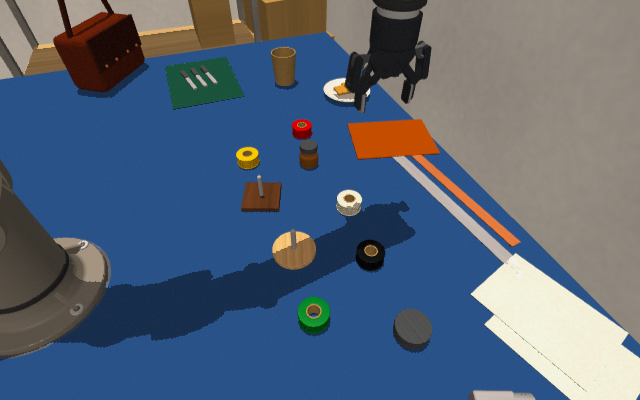

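```bash
cat > h.py <<'E'
from plant import *
import cv2,numpy as np
def ray(d,uv,z):
    """world point at height z seen at pixel uv by a fixed camera"""
    r=d["R"].T@np.linalg.inv(d["camera_matrix"])@[*uv,1]; c=-d["R"].T@d["t"]
    return c+r*(z-c[2])/r[2]
E
python3 - <<'E'
from h import *
for c in("scene","side"):
    d=cams.read_camera(c)
    for n in "red_spool white_spool black_spool yellow_spool green_spool walnut_stand beech_stand rivet_jar wax_tin".split():
        print(c,n,[(np.round(ray(d,r["uv"],0)[:2],4).tolist(),round(r["confidence"],2)) for r in finder.place_of(c,n)][:3])
E
```

```text
scene red_spool [([0.6177, 0.3049], 0.65)]
scene white_spool [([0.6163, -0.0027], 0.55), ([0.6063, -0.1541], 0.4), ([0.6172, 0.3041], 0.28)]
scene black_spool [([0.6105, -0.1574], 0.83)]
scene yellow_spool [([0.6057, -0.1443], 0.69), ([0.4447, 0.2308], 0.57), ([0.6212, -0.0003], 0.2)]
scene green_spool [([0.4477, -0.2288], 0.47), ([0.5833, 0.1731], 0.39)]
scene walnut_stand [([0.4468, 0.0908], 0.76)]
scene beech_stand [([0.4744, -0.0712], 0.97)]
scene rivet_jar [([0.5813, 0.1754], 0.67)]
scene wax_tin [([0.6074, -0.3121], 0.72), ([0.6112, -0.0027], 0.7)]
side red_spool [([0.6199, 0.3037], 0.71)]
side white_spool [([0.6212, 0.0015], 0.7), ([0.6215, 0.3031], 0.37)]
side black_spool [([0.6053, -0.1449], 0.67)]
side yellow_spool [([0.4444, 0.2274], 0.61)]
side green_spool [([0.4542, -0.2302], 0.64)]
side walnut_stand [([0.4449, 0.095], 0.59)]
side beech_stand [([0.4676, -0.081], 0.91)]
side rivet_jar [([0.588, 0.1764], 0.92)]
side wax_tin [([0.5975, -0.3097], 0.76)]
```

```bash
cat >> h.py <<'E'
from scipy.spatial.transform import Rotation
O=[180,0,90]
def wrist(name):
    p=np.array(telemetry.read_position()); R=Rotation.from_euler("xyz",telemetry.read_ee_rot(),degrees=True).as_matrix()
    d=cams.read_camera("wrist"); T=np.eye(4); T[:3,:3]=R; T[:3,3]=p
    W=np.linalg.inv(T@d["tool_from_camera"]); d["R"],d["t"]=W[:3,:3],W[:3,3]
    return d
def proj(d,X):
    q=(d["R"]@np.asarray(X).T).T+d["t"]; q=q@d["camera_matrix"].T
    return q[:,:2]/q[:,2:]
A=np.linspace(0,2*np.pi,60)
def centroid(d,x,y,z0,r,h,mirror=False):
    P=[[x+r*np.cos(a),y+r*np.sin(a),z] for a in A for z in(z0,z0+h)]
    m=cv2.moments(cv2.convexHull(proj(d,P).astype(np.float32))); return np.array([m["m10"],m["m01"]])/m["m00"], m["m00"]
def by_mask(d,mask,xy,z0,r,h):
    """xy of a cylinder whose silhouette centroid matches the mask's"""
    hull=cv2.convexHull(cv2.findNonZero(mask.astype(np.uint8))); m=cv2.moments(hull)
    uv=np.array([m["m10"],m["m01"]])/m["m00"]; xy=np.array(xy,float)
    for _ in range(4):
        c,a=centroid(d,*xy,z0,r,h)
        xy+= (ray(d,uv,z0+h/2)-ray(d,c,z0+h/2))[:2]
    return xy,m["m00"]/a
E
python3 - <<'E'
from h import *
E=dict(walnut_stand=(.446,.093),beech_stand=(.471,-.076),white_spool=(.619,0))
for n,e in E.items():
    manip.move_to([*e,.2],O)
    d=wrist(n); cv2.imwrite(f"pics/w_{n}.png",d["pixels"][:,:,::-1])
    for r in finder.place_of("wrist",n)[:2]: print(n,"place",ray(d,r["uv"],0)[:2],r["confidence"])
    for r in finder.trace("wrist",n)[:2]: print(n,"trace",*by_mask(d,r["pixels"],e,0,*((.028,.028) if "spool" in n else (.044,.012))),r["uv"],r["confidence"])
print(telemetry.read_time())
E
```

```text
walnut_stand place [ 0.46996775 -0.07809682] 0.73
walnut_stand place [0.44271789 0.09089822] 0.66
walnut_stand trace [0.44555954 0.09054037] 1.1676508520739444 [317.4, 172.9] 0.81
beech_stand trace [ 0.46783112 -0.07911006] 0.9566395932543449 [319.7, 174.7] 0.75
beech_stand trace [ 0.58041757 -0.28979933] 0.029444609310810933 [415.8, 353.6] 0.32
white_spool place [ 0.62321868 -0.01111668] 0.71
white_spool place [ 0.46854873 -0.07981882] 0.41
white_spool trace [ 0.62152131 -0.00540343] 0.9979124220323694 [324.0, 187.0] 0.88
5.3583
```

```bash
python3 - <<'E'
from h import *
E=dict(walnut_stand=(.446,.093,.4448,.0908),beech_stand=(.471,-.076,.4680,-.0791))
ims=[]
for n,e in E.items():
    manip.move_to([e[0],e[1],.2],O); d=wrist(n); im=d["pixels"][:,:,::-1].copy()
    x,y=e[2:]
    for z in (.07,.012):
        u=proj(d,[[x+.005*np.cos(a),y+.005*np.sin(a),z] for a in A]); cv2.polylines(im,[np.int32(u*16)],True,(0,255,0) if z>.05 else (255,0,255),1,cv2.LINE_AA,4)
    u=proj(d,[[x+.044*np.cos(a),y+.044*np.sin(a),.012] for a in A]); cv2.polylines(im,[np.int32(u*16)],True,(255,0,0),1,cv2.LINE_AA,4)
    ims.append(cv2.resize(im[60:290,190:450],None,fx=1.5,fy=1.5))
cv2.imwrite("pics/ov.png",np.hstack(ims))
E
```

```text
(no output)
```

View pics/ov.png

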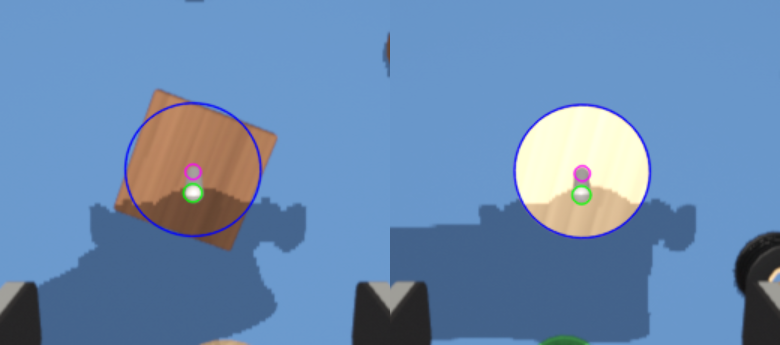

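```bash
cat >> h.py <<'E'
G=.006
ST=dict(walnut=(.4448,.0908),beech=(.4680,-.0791))
def pick(n,e):
    manip.move_to([*e,.17],O)
    d=wrist(n); r=finder.trace("wrist",n)[0]; xy,ratio=by_mask(d,r["pixels"],e,0,.028,.028)
    print(n,xy,ratio,r["confidence"])
    assert .9<ratio<1.1 and np.linalg.norm(xy-e)<.015
    manip.move_straight([*xy,.06]); manip.move_straight([*xy,G],velocity=.08)
    fingers.close_gripper(force=40)
    w=telemetry.read_grip_width(); print("width",w); assert .05<w<.062
    manip.move_straight([*xy,.16])
    print("lifted",telemetry.read_grip_width(),telemetry.read_gripper_force())
def thread(st,z):
    """lower the held spool over the spindle until its underside is at z"""
    xy=ST[st]; manip.move_to([*xy,.17],O)
    manip.move_straight([*xy,G+.076],velocity=.12); f0=np.array(telemetry.read_force())
    for zz in np.arange(.066,z+.002,-.008).tolist()+[z+.0015]:
        manip.move_straight([*xy,G+zz],velocity=.05)
        f=np.array(telemetry.read_force())-f0
        if np.linalg.norm(f)>8: print("force",zz,f); raise SystemExit
    print("down",f,telemetry.read_time())
    fingers.release(); manip.move_straight([*xy,.17])
E
python3 - <<'E'
from h import *
pick("red_spool",(.6195,.304)); thread("walnut",.012)
d=wrist(0); cv2.imwrite("pics/red.png",d["pixels"][:,:,::-1][40:340,120:520])
E
```

```text
red_spool [0.61548808 0.29917513] 0.9728817263991523 0.78
width 0.054400383719754225
lifted 0.05449864934687313 42.14828719384968
down [-0.26595995  0.61946213  1.2863923 ] 16.2667
```

View pics/red.png

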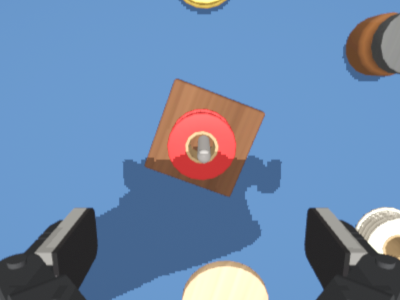

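Red sits flat over the walnut spindle at crop (203,148), with the spindle inside its bore. Next: white, black and yellow.

```bash
python3 - <<'E'
from h import *
pick("white_spool",(.6215,-.0054)); thread("walnut",.040)
d=wrist(0); cv2.imwrite("pics/white.png",d["pixels"][:,:,::-1][40:340,120:520])
pick("black_spool",(.605,-.148)); thread("beech",.012)
d=wrist(0); cv2.imwrite("pics/black.png",np.hstack([cv2.imread("pics/white.png"),d["pixels"][:,:,::-1][40:340,120:520]]))
E
```

```text
white_spool [ 0.62116918 -0.00541691] 0.97491914876635 0.59
width 0.05431239418142623
lifted 0.054400575860683954 42.24413872696459
down [ 0.042618   -0.22049901 -0.38496691] 25.0667
black_spool [ 0.60166883 -0.14910396] 0.9515231865001214 0.7
width 0.05461159415096711
lifted 0.05462696822991511 42.187119126319885
down [ 0.1750995   0.57745716 -0.25545346] 34.975
```

View pics/black.png

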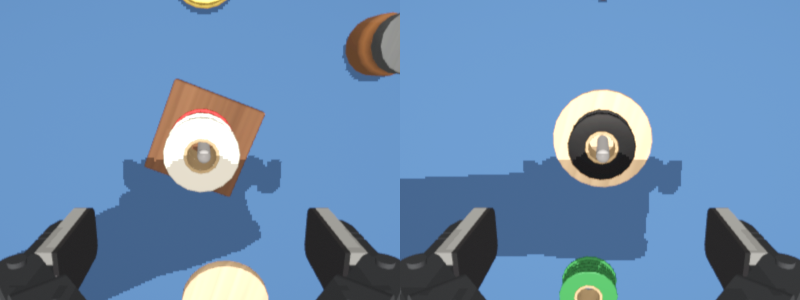

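White is on red at (202,153), and black is on beech at (602,145). Both are threaded with the spindle in the bore.

```bash
python3 - <<'E'
from h import *
pick("yellow_spool",(.4445,.227)); thread("beech",.040)
manip.move_to([.675,0,.3],O); print(telemetry.read_time())
d=cams.read_camera("side"); cv2.imwrite("pics/end.png",cv2.resize(d["pixels"][:,:,::-1][120:360,200:450],None,fx=2.4,fy=2.4))
x=lambda n,z0,e:[by_mask(d,r["pixels"],e,z0,.028,.028) for r in finder.trace("side",n)[:1]]
print(x("yellow_spool",.04,ST["beech"]),x("white_spool",.04,ST["walnut"]),x("green_spool",0,(.45,-.23)))
E
```

```text
yellow_spool [0.44605139 0.22787214] 0.9719671979773397 0.66
width 0.054133532291702154
lifted 0.0548278796555624 42.244811402633786
down [ 0.40215048 -0.37586509 -0.31374436] 44.5
46.8917
[(array([ 0.46716762, -0.07969378]), 0.9434794670826506)] [(array([0.44328204, 0.09089925]), 0.907021323024129)] [(array([ 0.45459572, -0.22827136]), 0.8984516317779156)]
```

View pics/end.png

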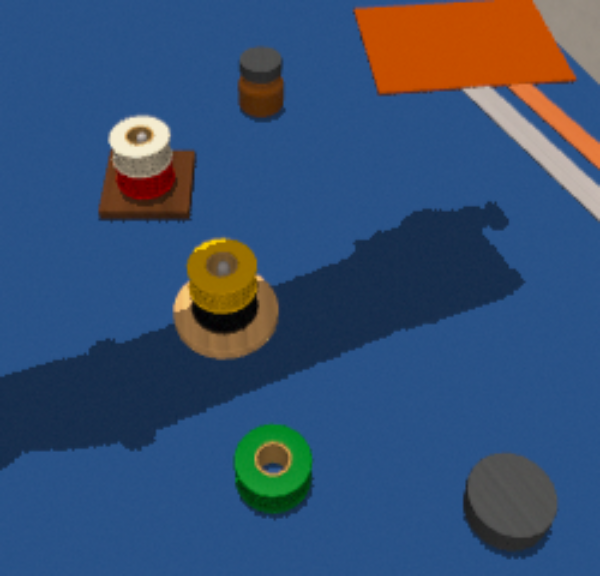

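Both stacks are seated flat: white on red at (140,160), yellow on black at (223,285). The green spool, jar and tin are still upright in their places.

```bash
python3 -c "
from plant import *
print(job.sign_off())"
```

```text
the job is handed in; nothing more can be done
None
```

I handed the job in with about 47 s on the robot's clock: white on red on the walnut stand, yellow on black on the beech stand, all seated flat in the last picture, and green spool, jar and tin left standing in place; the sign-off call returned no verdict.

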